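Load the weighing-bottle carrier and hold it up level

ROBOT

A 6-joint arm with a two-finger parallel gripper is mounted at the origin on a cart in front of the work surface, level with it; the furniture and walls round the work are solid. World frame = base frame: x ahead of the robot, y to its left, z up, the work surface at z = 0. Lengths are in mm, angles in rad, forces in N, time in s.
With the tool pointing down it reaches from about 425 to 1125 mm from the base axis. Payload 14.9 kg.
Tool frame: the origin (TCP) lies at the very end of the fingers, on their centre line; the grasp point (between the pads) lies 19 mm behind it; z points along the fingers, y is the line along which they close (so a half turn about z gives the same grasp; the last joint's range is limited). The gripper opens to 91 mm and grips with 3 to 60 N. Pads are 32 mm wide; open, the fingers measure 118 mm over their backs; the gripper's body (76 mm by 178 mm) begins 60 mm behind the grasp point.
Start: joints at [-1.163, 0.379, 1.734, -0, 1.028, -0.033], TCP at [298.662, -633.103, 213.932] pointing down, gripper open.
Joint ranges: [-2.77, 2.77], [-0.74, 2.19], [0, 2.66], [-1.06, 4.2], [0.31, 2.87], [-3.08, 3.08]. Speed limits (rad/s): [1.89, 1.89, 2.39, 3.14, 3.14, 3.14].

INTERFACE

Orientations are given as a 3x3 rotation matrix whose columns are the frame's x, y, z axes.
In Python, from workcell import readout, imaging, ticket gives the robot as it stands. The module is installed in compiled form; this text tells all that it offers.
- The arm moves only by the tool apply_moves, never from a script. Its argument "plan" is a list of rows, each a list of 3 entries, a list of its own where there are three numbers: the shift along the tool's x, y, z in units of 30 mm (1.0 is 30 mm), then the turn about the tool's z in degrees, then the finger opening in mm, from 0 to 91.2. In form: [[[dx, dy, dz], roll, claw], ...]. A call has 1 to 12 rows; each row shifts and turns the commanded pose from where the row before left it, along the tool's axes as they then stand; what a row does not reach is not made up. A row lasts 1/12 s, in which the tool goes at most 41.7 mm and 7.16 degrees, less where a joint would pass 70% of its speed; a pose out of reach is approached as far as the arm can. A call is refused whole if a number of a shift passes 1 or a number of a turn 7.16, either way. A call with a gripper value outside its range is refused whole. The fingers move at their own pace and stop on an object; the grip force is fixed at half the most. Time passes only in rows, so rows that do not move let the fingers close. It gives the time, the measured TCP pose, the force, the opening and the grip force at its end, in the units of the state.
- readout.sense(): the state, without advancing time (a new reading comes with each control period).
- imaging.snapshot(name): name is "side" or "top"; returns (picture, depth): 400x640x3 uint8, red, green, blue; 400x640 float32, mm along the optical axis (not along the pixel's ray), 0 where there is no reading.
- imaging.camera_params(name): a dict with "camera_matrix" (3x3 intrinsics, pixels), "k1" (the pictures are not rectified: a ray, as slopes to the right and down, at radius r is drawn at 1 + k1 r^2 times it, then the intrinsics apply), "view" (4x4, takes a point from world to camera coordinates). Camera axes: x right, y down, z forward; pixel columns grow to the right and rows downward; lengths in mm; the calibration is good to about 2 mm. A picture is of the moment at which its call begins. camera_params takes no time and is no camera call.
- ticket.job_done(): hands the job in; it is judged then, once.
The state is a dict: "t": time; "joints": joint angles; "joint_vel": joint speeds; "effort": joint torques, N m; "tcp_pos": TCP position; "eef_rot": TCP orientation; "contact_force": force on the tool from outside, world axes, zero at the start; "wrist_torque": the same for the moment, N m; "finger_gap": finger opening in mm; "gripper_force": force on a finger pad.
Only numpy, scipy, OpenCV 4.12 (cv2) and the standard library are available. Lean on these libraries where they do the work, as an engineer would, in place of code of your own. Each camera call takes 0.05 s, during which the arm holds its last target. There are 200 camera calls.

TASK

Set the two lidded glass weighing bottles upright into the bores of the metal carrier while it stands on the bench: the large bottle in the large bore, the small one in the small bore, each right down on the floor of its bore. Then take the carrier by its black T-handle, lift it about 10 cm straight up off the bench with both bottles in it, and keep it level and still; finish while still holding it in the air. Do not knock over a bottle or tip the carrier, and leave the beaker, the black-stoppered flask and the crucible where they are.

Things in the scene. Friction and masses are not known exactly. Their poses are not given: they have to be found in the camera images.
- carrier: loose metal carrier, about 0.35 kg: aluminium plate 62 (its x) x 176 (its y) x 19 mm thick with two round blind bores 14 mm deep (5 mm floor), one near each end; a post 12 mm thick at the middle (a collar 26 mm wide, 4 mm high at its foot) carries a black T-handle. Origin: centre of the plate's underside; z up
- bore_large (a point): centre of the mouth of the 43 mm bore, in the plate's top face, 19 mm above the underside and 56 mm from the carrier's middle (+y)
- bore_small (a point): centre of the mouth of the 36.5 mm bore, in the plate's top face, 56 mm from the carrier's middle (-y); the large bottle does not fit in it
- grip (a point): centre of the black T-handle: a bar 14 mm wide along the carrier's x, 50 mm long along its y, 24 mm high; this point is 65 mm above the carrier's underside, the handle's top is at 77 mm; the carrier is balanced about it
- bottle_large: loose clear glass weighing bottle, its knobbed lid fixed on, 58 mm high over the knob; upright round body 38 mm across and 42 mm high (grip it there, the lid above cannot be gripped), about 0.05 kg. Origin: centre of its underside; z up
- bottle_small: the same kind of bottle, smaller: 52 mm high over the knob; body 32 mm across and 36 mm high (grip it there), about 0.05 kg. Origin: centre of its underside; z up
- beaker: bystander: glass beaker 70x75x93 mm. Origin: centre of its underside
- stoppered_flask: bystander: volumetric flask with a black stopper, 62 mm wide, 199 mm high. Origin: centre of its underside
- crucible: bystander: small white porcelain crucible, 44 mm wide, 37 mm high. Origin: centre of its underside
Mind the look-alikes: they are no part of the job. What is shaped like the bottle_small but green or turquoise is not meant.

How it is judged (in metres and radians):
On the way, in this order (a step that is already met when the one before it is completed fails the run):
1. both bottles sit down in their own bores, let go, while the carrier stands on the bench (horizontal distance between bottle_large and bore_large below 0.012 m and angle between the z axis of each of bottle_large, bottle_small and the z axis of carrier, either way round below 0.15 rad and z of each of bottle_large, bottle_small in the frame of carrier below 0.009 m and contact force between each of bottle_large, bottle_small and the fingers below 0.05 N and horizontal distance between bottle_small and bore_small below 0.012 m and height (world z) of carrier below 0.008 m and angle between carrier's own z axis and vertical below 0.06 rad), for 0.2 s.
2. the carrier is lifted by the gripper at least 60 mm clear of the bench, level and still, with both bottles in it (horizontal distance between bottle_large and bore_large below 0.012 m and angle between the z axis of each of bottle_large, bottle_small and the z axis of carrier, either way round below 0.15 rad and z of each of bottle_large, bottle_small in the frame of carrier below 0.009 m and contact force between each of bottle_large, bottle_small and the fingers below 0.05 N and horizontal distance between bottle_small and bore_small below 0.012 m and height (world z) of carrier above 0.06 m and angle between carrier's own z axis and vertical below 0.12 rad and linear speed of carrier below 0.03 m/s and angular speed of carrier below 0.15 rad/s and contact force between carrier and the fingers above 1 N and contact force between carrier and beaker below 0.05 N and contact force between carrier and stoppered_flask below 0.05 N and contact force between carrier and crucible below 0.05 N), for 0.5 s.
At the end, for the whole second after the job is handed in: Fingers hold the carrier over 60 mm above the bench, tilt < 0.12 rad, < 0.03 m/s, < 0.15 rad/s, touching no bystander; each bottle, not touched by the fingers, is in its own bore: < 12 mm off centre, < 0.15 rad from square, underside < 9 mm above the carrier's (all of step 2); the arm keeps its last pose, push and grip.
It fails at once if the beaker, the flask or the crucible is moved more than 25 mm (distance of any of beaker, stoppered_flask, crucible from where it was at the start of the episode above 0.025 m).
It fails at once if a bottle or the carrier is tipped more than 0.5 rad (angle between any of bottle_large, bottle_small, carrier's own z axis and vertical above 0.5 rad).
It also fails if it takes over 64 s, if anything falls off the work surface, if the arm or the gripper's body presses on something with over 40 N, if the wrist force passes 120 N, or if a joint passes its speed limit or range.

## Working session

There is one attempt and no reset: what is moved stays moved. The work goes in short steps, Python scripts to look and compute and a tool call to move; the robot and the scene stay as the last step left them, time stands still between calls to the robot, and variables do not carry over. Pictures are saved under pics/ and viewed, at most 13 in all, crops included, and the job is handed in when it is done.

Besides the shell and the picture viewer there is one more tool, called after ">>>" as name(argument=value, ...) on one line, values as JSON. apply_moves: Moves the arm, as the interface text tells. Its arguments: {"type":"object","properties":{"plan":{"type":"array"}},"required":["plan"]}

```bash
mkdir -p pics
cat > h.py <<'E'
import numpy as np,cv2
from workcell import readout,imaging,ticket
def snap(n):
    p,d=imaging.snapshot(n); np.savez(''+n,p=p,d=d); return p,d
def cam(n):
    c=imaging.camera_params(n); return np.array(c['camera_matrix']),c['k1'],np.array(c['view'])
def slopes(n,uv):
    K,k,V=cam(n); uv=np.atleast_2d(np.array(uv,float))
    return cv2.undistortPoints(uv[:,None],K,np.array([k,0,0,0,0.]))[:,0]
def onplane(n,uv,z):
    K,k,V=cam(n); s=slopes(n,uv); R=V[:3,:3]; o=-R.T@V[:3,3]
    d=np.c_[s,np.ones(len(s))]@R
    return o+d*((z-o[2])/d[:,2])[:,None]
def cloud(n,d):
    K,k,V=cam(n); v,u=np.mgrid[0:400,0:640]
    s=slopes(n,np.c_[u.ravel(),v.ravel()]); z=d.ravel()[:,None]
    P=(np.c_[s,np.ones(len(s))]*z-V[:3,3])@V[:3,:3]
    P[z[:,0]==0]=np.nan
    return P.reshape(400,640,3)
def proj(n,P):
    K,k,V=cam(n)
    return cv2.projectPoints(np.array(P,float).reshape(-1,1,3),cv2.Rodrigues(V[:3,:3])[0],V[:3,3],K,np.array([k,0,0,0,0.]))[0][:,0]
E
python3 - <<'E'
from h import *
for n in('side','top'):
    p,d=snap(n); cv2.imwrite(f'pics/{n}0.png',p[...,::-1])
    print(n,cam(n))
print(readout.sense())
E
```

```text
side (array([[398.28807559,   0.        , 323.30532775],
       [  0.        , 398.28807559, 194.24437265],
       [  0.        ,   0.        ,   1.        ]]), -0.04848777605101071, array([[-8.93376377e-01, -4.49221006e-01,  8.89584786e-03,
         4.81650942e+02],
       [-2.22876898e-01,  4.25875396e-01, -8.76901383e-01,
         1.71003891e+02],
       [ 3.90133999e-01, -7.85385660e-01, -4.80588003e-01,
         1.03756418e+03],
       [ 0.00000000e+00,  0.00000000e+00,  0.00000000e+00,
         1.00000000e+00]]))
top (array([[442.85382701,   0.        , 318.15900426],
       [  0.        , 442.85382701, 198.84764908],
       [  0.        ,   0.        ,   1.        ]]), -0.03941987972167935, array([[-7.94171061e-03, -9.99809922e-01,  1.78058502e-02,
        -7.44844427e+00],
       [-9.95058567e-01,  6.13907888e-03, -9.90997443e-02,
         5.32898434e+02],
       [ 9.89715961e-02, -1.85048853e-02, -9.94918184e-01,
         1.25721455e+03],
       [ 0.00000000e+00,  0.00000000e+00,  0.00000000e+00,
         1.00000000e+00]]))
{'t': 0.1, 'joints': array([-1.16330387e+00,  3.79347721e-01,  1.73468664e+00, -2.34318482e-05,
        1.02849729e+00, -3.32963588e-02]), 'joint_vel': array([-0.00107022, -0.0012136 , -0.00254452, -0.00034155, -0.00045968,
       -0.00128544]), 'effort': array([ 9.08449656e-04, -7.65026379e+01, -4.35291088e+01,  6.52647321e-02,
        3.98896518e-02,  1.09037933e-05]), 'tcp_pos': array([ 298.51730842, -632.7884469 ,  213.37742088]), 'eef_rot': array([[ 9.04410233e-01,  4.26663777e-01, -3.90559652e-04],
       [ 4.26663956e-01, -9.04409829e-01,  8.54157333e-04],
       [ 1.12120058e-05, -9.39146358e-04, -9.99999559e-01]]), 'contact_force': array([-0.6119365 , -0.19831015,  1.28197387]), 'wrist_torque': array([0.02008314, 0.0114471 , 0.00501391]), 'gripper_force': 0.0, 'finger_gap': 91.19736416192731}
```

View pics/top0.png

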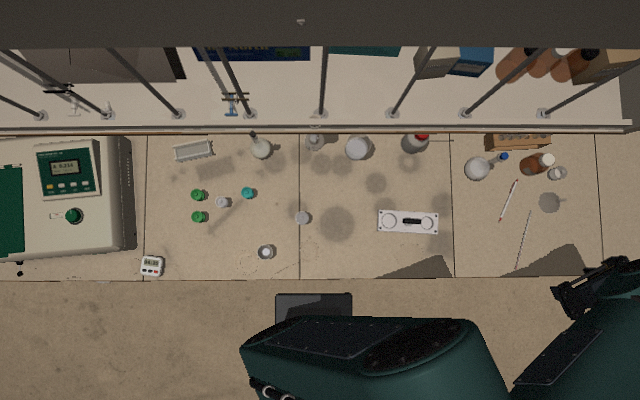

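View pics/side0.png

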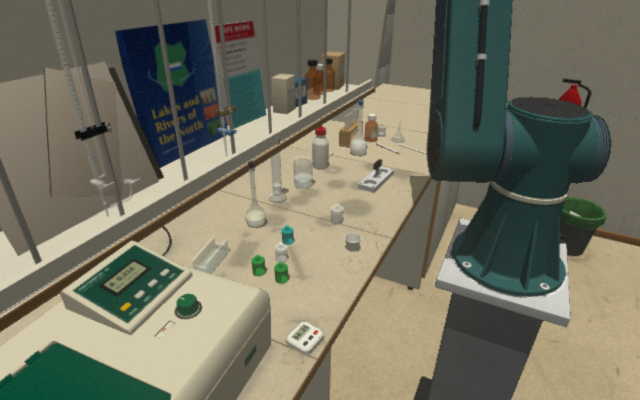

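Top view: the carrier is at (408,221), the clear bottles at (222,201) and (302,217), the crucible at (265,252), the green/teal decoys at (198,195), (198,216) and (248,192). The side view shows the same layout, with the clear bottles at (281,252) and (337,213). Next I'll measure and look at a crop.

Run:
```python
from h import *
T=np.load('top.npz');S=np.load('side.npz')
a=cv2.resize(T['p'][180:270,180:340],None,fx=5,fy=5,interpolation=2)
b=cv2.resize(T['p'][195:250,365:450],None,fx=5,fy=5,interpolation=2)
c=cv2.resize(S['p'][155:275,225:405],None,fx=4,fy=4,interpolation=2)
cv2.imwrite('pics/a.png',cv2.vconcat([a,cv2.copyMakeBorder(b[:150*2-150],0,0,0,800-b.shape[1],0)])[:600,...,::-1])
cv2.imwrite('pics/c.png',c[...,::-1])
C=cloud('top',T['d']);Cs=cloud('side',S['d'])
for nm,cc,pts in(('top',C,[(222,201),(302,217),(265,252),(248,192),(198,195),(408,221),(433,222)]),('side',Cs,[(281,252),(337,213),(377,178)])):
  for u,v in pts:
    print(nm,u,v,np.round(cc[v,u]),end=' ')
    w=cc[v-14:v+15,u-14:u+15].reshape(-1,3); w=w[w[:,2]>20]
    print(len(w),np.round(np.r_[np.median(w,0),w.min(0),w.max(0)]) if len(w) else '')
# carrier
g=C[200:245,365:450]; m=(g[...,2]>12)&(g[...,2]<26)
w=g[m][:,:2].astype(np.float32); print(cv2.minAreaRect(w),len(w),np.median(g[m][:,2]))
g2=g[g[...,2]>65];print('handle',len(g2),cv2.minAreaRect(g2[:,:2].astype(np.float32)),g2.mean(0),g2[:,2].max())
print('table z',np.nanmedian(C[225:250,310:370,2]))
```

```text
top 222 201 [527. 265.  38.] 112 [527. 267.  38. 513. 252.  20. 542. 285.  56.]
top 302 217 [479.  35.  58.] 150 [479.  36.  44. 459.  18.  22. 497.  55.  60.]
top 265 252 [380. 145.   3.] 100 [381. 145.  30. 361. 121.  20. 404. 164.  39.]
top 248 192 [551. 189.  49.] 110 [552. 193.  38. 538. 178.  22. 570. 211.  52.]
top 198 195 [545. 334.  39.] 119 [547. 337.  38. 533. 324.  20. 565. 358.  54.]
top 408 221 [ 464. -261.   73.] 216 [ 464. -271.   24.  435. -315.   20.  496. -231.   80.]
top 433 222 [ 464. -347.   18.] 71 [ 461. -328.   21.  431. -357.   20.  493. -290.   79.]
side 281 252 [516. 283.  36.] 209 [518. 280.  39. 473. 202.  20. 553. 344.  54.]
side 337 213 [470.  50.  37.] 165 [472.  47.  43. 457.  18.  20. 496.  60.  60.]
side 377 178 [ 457. -261.   18.] 115 [ 461. -264.   26.  428. -348.   20.  494. -180.   77.]
((466.4807434082031, -272.9796447753906), (175.0684356689453, 62.69269561767578), 86.02568817138672) 886 17.94996728595386
handle 90 ((465.9883728027344, -271.74908447265625), (46.94557571411133, 13.898893356323242), 88.03680419921875) [ 465.95021457 -271.72701472   74.86267048] 79.61866734529261
table z -1.398341333392656
```

View pics/a.png

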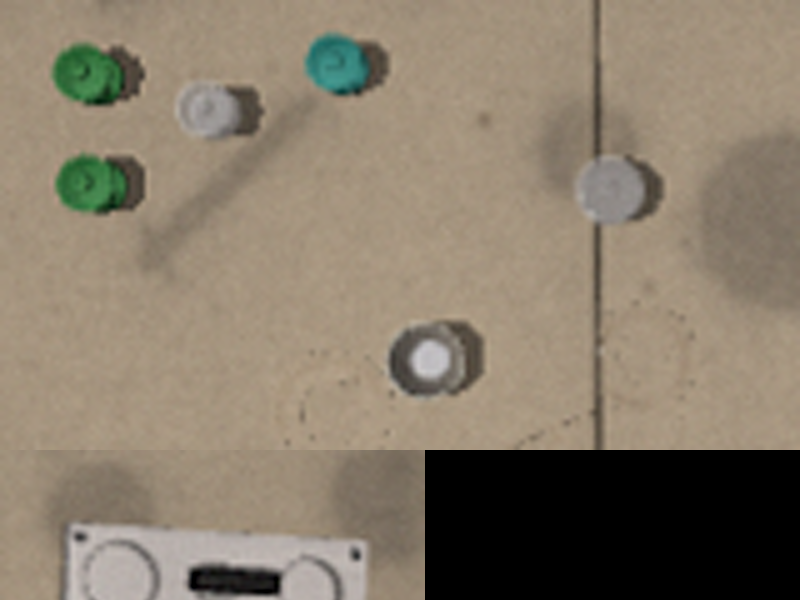

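View pics/c.png

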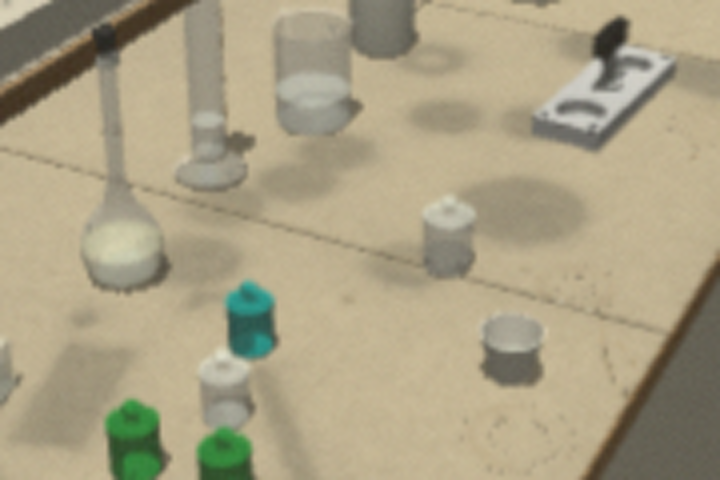

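The top crop shows that the larger bore is on the left (+y), the isolated bottle at (302,217) is the large one, and the one among the greens at (222,201) is the small one. I'll refine the centres now.

```bash
cat >> h.py <<'E'
def disc(C,c,r,z0,z1):
    # plan-view min enclosing circle & mean of depth points near c between heights
    P=C.reshape(-1,3); m=(np.hypot(P[:,0]-c[0],P[:,1]-c[1])<r)&(P[:,2]>z0)&(P[:,2]<z1)
    q=P[m][:,:2].astype(np.float32); lo,hi=q.min(0),q.max(0)
    return m.sum(),q.mean(0).round(1),((lo+hi)/2).round(1),(hi-lo).round(1),cv2.minEnclosingCircle(q)
E
python3 - <<'E'
from h import *
T=np.load('top.npz');S=np.load('side.npz')
C=cloud('top',T['d']);Cs=cloud('side',S['d'])
for c,zs in(((478,37),(42,56)),((478,37),(10,56)),((527,268),(35,50)),((527,268),(10,50))):
  print('T',disc(C,c,28,*zs)); print('S',disc(Cs,c,28,*zs))
# lid outline by saturation/brightness in top picture
g=cv2.cvtColor(cv2.resize(T['p'],None,fx=4,fy=4,interpolation=2),cv2.COLOR_RGB2HSV)
for nm,(u,v),z in(('L',(302,217),46),('S',(222,201),40)):
  w=g[(v-12)*4:(v+13)*4,(u-12)*4:(u+13)*4]
  m=((w[...,1]<45)&(w[...,2]>100)).astype(np.uint8)
  n,l,st,ce=cv2.connectedComponentsWithStats(m); i=1+st[1:,4].argmax()
  x,y,ww,hh,_=st[i]; px=np.array([x+ww/2,y+hh/2])/4+[u-12,v-12]-.375; print(nm,st[i],px,onplane('top',px,z))
# bores, plate
p=T['p'];gray=cv2.cvtColor(p,cv2.COLOR_RGB2GRAY)
m=((gray>140)).astype(np.uint8); m[:200]=0;m[242:]=0;m[:,:370]=0;m[:,445:]=0
m=cv2.morphologyEx(m,cv2.MORPH_CLOSE,np.ones((9,9)))
cn=max(cv2.findContours(m,0,1)[0],key=cv2.contourArea)[:,0]
P=onplane('top',cn,19)[:,:2].astype(np.float32); print('plate',cv2.minAreaRect(P))
b=cv2.resize(gray[200:245,370:446],None,fx=6,fy=6,interpolation=2)
h=cv2.HoughCircles(b,cv2.HOUGH_GRADIENT,1,150,param1=80,param2=15,minRadius=30,maxRadius=60)
if h is not None:
  for x,y,r in h[0]: px=(np.array([x,y])-2.5)/6+[370,200]; print('circ',px,r/6,onplane('top',px,19))
# black handle top
hm=(gray<50).astype(np.uint8); hm[:205]=0;hm[235:]=0;hm[:,:395]=0;hm[:,423:]=0
r=cv2.minAreaRect(np.argwhere(hm)[:,::-1].astype(np.float32)); print('handle px',r,onplane('top',r[0],77), hm.sum())
# plate cloud PCA
for nm,cc in(('T',C),('S',Cs)):
  q=cc.reshape(-1,3);k=(np.abs(q[:,0]-466)<45)&(np.abs(q[:,1]+272)<110)&(q[:,2]>11)&(q[:,2]<26);q=q[k][:,:2]
  e,v=np.linalg.eigh(np.cov(q.T));print(nm,q.mean(0),v[:,1],cv2.minAreaRect(q.astype(np.float32)))
# bystanders
for nm,c in(('flask',(262,148)),('beak',(358,148))):
  u,v=c;print(nm,np.round(np.nanmedian(C[v-4:v+5,u-4:u+5].reshape(-1,3),0)))
E
```

```text
T (np.int64(117), array([479.2,  36.8], dtype=float32), array([478.1,  36.9], dtype=float32), array([37.2, 37. ], dtype=float32), ((478.7930908203125, 36.41514205932617), 19.37688446044922))
S (np.int64(81), array([474.4,  41.3], dtype=float32), array([476.3,  38. ], dtype=float32), array([38.8, 39.7], dtype=float32), ((475.6093444824219, 37.878902435302734), 20.167621612548828))
T (np.int64(143), array([478.5,  36.3], dtype=float32), array([478.1,  36.9], dtype=float32), array([37.2, 37. ], dtype=float32), ((478.836669921875, 36.30510330200195), 19.483295440673828))
S (np.int64(193), array([471.8,  46.5], dtype=float32), array([476.2,  38.8], dtype=float32), array([39. , 41.4], dtype=float32), ((474.78363037109375, 39.076412200927734), 21.195919036865234))
T (np.int64(89), array([527.3, 269.4], dtype=float32), array([527.3, 269.2], dtype=float32), array([29.1, 31.8], dtype=float32), ((527.0957641601562, 269.49505615234375), 16.4860782623291))
S (np.int64(86), array([522.8, 273. ], dtype=float32), array([525.4, 269.8], dtype=float32), array([33.1, 33.2], dtype=float32), ((524.8374633
[... 647 characters left out ...]
71875), (211.82652282714844, 119.846923828125), 89.47325897216797)
circ [387.83333397 220.66666603] 7.116667 [[ 468.45966554 -213.82997932   19.        ]]
circ [426.16666794 222.66666603] 6.883333 [[ 461.73689336 -326.24823143   19.        ]]
handle px ((411.5, 221.0), (4.0, 17.0), 90.0) [[ 464.18622404 -269.87181959   77.        ]] 77
T [ 465.55033439 -273.82729392] [0.07077638 0.99749221] ((466.4807434082031, -272.9796447753906), (175.0684356689453, 62.69269561767578), 86.02568817138672)
S [ 460.25768475 -260.7882699 ] [0.11017488 0.99391222] ((463.1911926269531, -272.2855529785156), (182.72698974609375, 65.03874206542969), 86.11463928222656)
flask [676. 148.  56.]
beak [ 682. -130.   28.]
```

>>> apply_moves(plan=[[[0, 0, 0], -6.8, 91], [[0, 0, 0], -6.8, 91], [[0, 0, 0], -6.8, 91], [[0, 0, 0], -6.8, 91], [[0, 0, 0], -6.8, 91], [[0, 0, 0], -6.8, 91], [[0, 0, 0], -6.8, 91], [[0, 0, 0], -6.8, 91], [[0, 0, 0], -6.7, 91], [[0.5, 0.2, 0], 0, 91], [[0.9, 0.4, 0], 0, 91], [[0.9, 0.4, 0], 0, 91]])

```text
t: 1.1
tcp_pos: [333.0, -564.9, 213.4]
eef_rot: [[0.068, 0.998, -0.0], [0.998, -0.068, 0.001], [0.001, -0.0, -1.0]]
contact_force: [0.2, 0.3, 0.7]
finger_gap: 91.0
gripper_force: 0.0
```

>>> apply_moves(plan=[[[0.9, 0.4, 0], 0, 91], [[0.9, 0.4, 0], 0, 91], [[0.9, 0.4, 0], 0, 91], [[0.9, 0.4, 0], 0, 91], [[0.9, 0.4, 0], 0, 91], [[0.9, 0.4, 0], 0, 91], [[0.9, 0.4, 0], 0, 91], [[0.9, 0.4, 0], 0, 91], [[0.9, 0.4, 0], 0, 91], [[0.9, 0.4, 0], 0, 91], [[0.9, 0.4, 0], 0, 91], [[0.9, 0.4, 0], 0, 91]])

```text
t: 2.1
tcp_pos: [497.4, -249.9, 213.8]
eef_rot: [[0.066, 0.998, -0.0], [0.998, -0.066, 0.0], [0.0, -0.0, -1.0]]
contact_force: [0.3, 0.4, 0.1]
finger_gap: 90.9
gripper_force: 0.0
```

>>> apply_moves(plan=[[[0.9, 0, 0], 0, 91], [[0.9, 0, 0], 0, 91], [[0.9, 0, 0], 0, 91], [[0.9, 0, 0], 0, 91], [[0.9, 0, 0], 0, 91], [[0.9, 0, 0], 0, 91], [[0.9, 0, 0], 0, 91], [[0.9, 0, 0], 0, 91], [[0.9, 0, 0], 0, 91], [[0.9, 0, 0], 0, 91], [[0.9, -0.1, 0], 0, 91], [[0.9, -0.1, 0], 0, 91]])

```text
t: 3.1
tcp_pos: [511.0, 73.5, 213.8]
eef_rot: [[0.066, 0.998, -0.0], [0.998, -0.066, 0.0], [-0.0, -0.0, -1.0]]
contact_force: [-0.2, 0.4, 0.4]
finger_gap: 91.0
gripper_force: 0.0
```

>>> apply_moves(plan=[[[0.9, 0, 0.3], 0, 91], [[0.9, 0, 0.5], 0, 91], [[0.9, 0, 0.5], 0, 91], [[0.9, 0, 0.5], 0, 91], [[0.9, 0, 0.5], 0, 91], [[0.9, 0, 0.5], 0, 91], [[0.8, 0, 0.5], 0, 91], [[0.3, 0, 0.5], 0, 91], [[0, 0, 0], 0, 91], [[0, 0, 0], 0, 91]])

```text
t: 3.93
tcp_pos: [523.1, 266.4, 99.3]
eef_rot: [[0.064, 0.998, -0.002], [0.998, -0.064, -0.001], [-0.001, -0.002, -1.0]]
contact_force: [-0.4, 0.7, 1.1]
finger_gap: 91.1
gripper_force: 0.0
```

>>> apply_moves(plan=[[[0.08, 0.11, 0.5], 0, 91], [[0, 0, 0.5], 0, 91], [[0, 0, 0.5], 0, 91], [[0, 0, 0.5], 0, 91], [[0, 0, 0.4], 0, 91], [[0, 0, 0.3], 0, 91], [[0, 0, 0], 0, 91], [[0, 0, 0], 0, 91]])

```text
t: 4.6
tcp_pos: [527.8, 268.3, 19.2]
eef_rot: [[0.064, 0.998, -0.0], [0.998, -0.064, -0.0], [-0.0, -0.0, -1.0]]
contact_force: [0.3, 0.0, -0.1]
finger_gap: 90.8
gripper_force: 0.0
```

Run:
```python
from h import *
p,d=snap('side');q,e=snap('top')
a=cv2.resize(p[200:300,220:340],None,fx=4,fy=4,interpolation=2);b=cv2.resize(q[165:235,180:260],None,fx=4,fy=4,interpolation=2)
b=cv2.copyMakeBorder(b,0,400-280,0,0,0)
cv2.imwrite('pics/g1.png',cv2.hconcat([a,b])[...,::-1]);print(readout.sense()['tcp_pos'])
```

```text
[528.26097436 268.65304387  19.81741434]
```

View pics/g1.png

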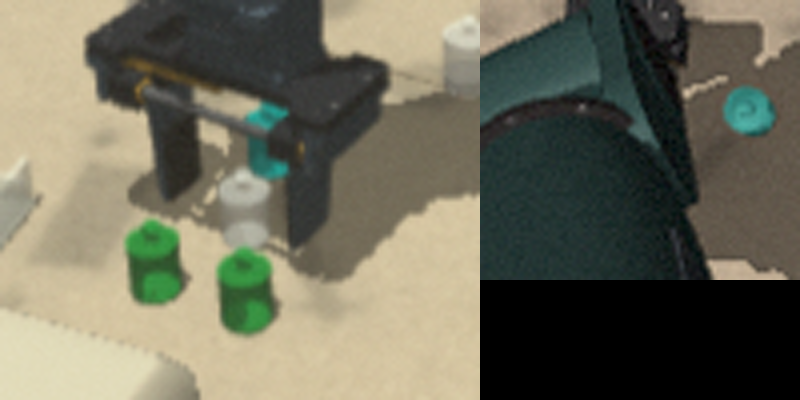

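The crop shows the small bottle at about (243,210), standing between the two open fingers at (175,150) and (310,190) and clear of its neighbours. Closing on it now.

>>> apply_moves(plan=[[[0, 0, 0.08], 0, 60], [[0, 0, 0], 0, 25], [[0, 0, 0], 0, 25], [[0, 0, 0], 0, 25], [[0, 0, 0], 0, 25], [[0, 0, 0], 0, 25], [[0, 0, 0], 0, 25], [[0, 0, 0], 0, 25], [[0, 0, 0], 0, 25], [[0, 0, 0], 0, 25], [[0, 0, 0], 0, 25], [[0, 0, 0], 0, 25]])

```text
t: 5.7
tcp_pos: [527.7, 268.6, 16.5]
eef_rot: [[0.064, 0.998, -0.0], [0.998, -0.064, -0.0], [-0.0, -0.0, -1.0]]
contact_force: [-0.3, 0.1, -0.6]
finger_gap: 30.9
gripper_force: 30.0
```

>>> apply_moves(plan=[[[0, 0, -0.2], 0, 25], [[0, 0, -0.5], 0, 25], [[0, 0, -0.6], 0, 25], [[0, 0, -0.6], 0, 25], [[-0.2, 0, -0.6], 0, 25], [[-0.4, 0, -0.6], 0, 25], [[-0.6, 0, -0.4], 0, 25], [[-0.8, 0, 0], 0, 25], [[-0.8, -0.1, 0], 0, 25], [[-0.8, -0.1, 0], 0, 25], [[-0.8, -0.1, 0], 0, 25], [[-0.8, -0.1, 0], 0, 25]])

```text
t: 6.7
tcp_pos: [505.5, 112.6, 122.0]
eef_rot: [[0.063, 0.998, 0.0], [0.998, -0.063, 0.0], [0.0, 0.0, -1.0]]
contact_force: [0.7, -0.8, -0.3]
finger_gap: 31.2
gripper_force: 30.0
```

>>> apply_moves(plan=[[[-0.8, -0.1, 0], 0, 25], [[-0.8, -0.1, 0], 0, 25], [[-0.8, -0.1, 0], 0, 25], [[-0.8, -0.1, 0], 0, 25], [[-0.8, -0.1, 0], 0, 25], [[-0.8, 0, 0], 0, 25], [[-0.8, 0, 0], 0, 25], [[-0.8, 0, 0], 0, 25], [[-0.8, 0, 0], 0, 25], [[-0.8, 0, 0], 0, 25], [[-0.8, 0, 0], 0, 25], [[-0.8, 0, 0], 0, 25]])

```text
t: 7.7
tcp_pos: [472.4, -174.1, 122.0]
eef_rot: [[0.064, 0.998, 0.0], [0.998, -0.064, -0.0], [-0.0, 0.0, -1.0]]
contact_force: [0.3, 0.2, -1.2]
finger_gap: 31.2
gripper_force: 30.0
```

>>> apply_moves(plan=[[[-0.8, 0, 0], 0, 25], [[-0.8, 0, 0], 0, 25], [[-0.8, 0, 0], 0, 25], [[-0.8, 0, 0], 0, 25], [[-0.8, 0, 0], 0, 25], [[-0.5, 0, 0], 0, 25], [[-0.3, 0, 0], 0, 25], [[0, 0, 0], 0, 25], [[0, 0, 0], 0, 25]])

```text
t: 8.45
tcp_pos: [463.3, -316.1, 121.5]
eef_rot: [[0.064, 0.998, -0.0], [0.998, -0.064, 0.0], [0.0, -0.0, -1.0]]
contact_force: [-0.4, -0.0, -0.2]
finger_gap: 31.1
gripper_force: 30.0
```

Run:
```python
from h import *
p,d=snap('side');q,e=snap('top')
a=cv2.resize(p[120:210,320:440],None,fx=4,fy=4,interpolation=2);b=cv2.resize(q[185:255,360:440],None,fx=4,fy=4,interpolation=2)
b=cv2.copyMakeBorder(b,0,360-280,0,0,0)
cv2.imwrite('pics/g2.png',cv2.hconcat([a,b])[...,::-1]);s=readout.sense();print(s['tcp_pos'],s['finger_gap'])
t=s['tcp_pos']; w=cloud('side',d)
print('S',disc(w,t,26,t[2]-20,t[2]+12))
```

```text
[ 463.33773699 -315.50568716  121.44104291] 31.389811970762015
S (np.int64(72), array([ 461.3, -302.3], dtype=float32), array([ 461.5, -307.1], dtype=float32), array([46.4, 22.5], dtype=float32), ((461.2839050292969, -309.84027099609375), 24.524473190307617))
```

View pics/g2.png

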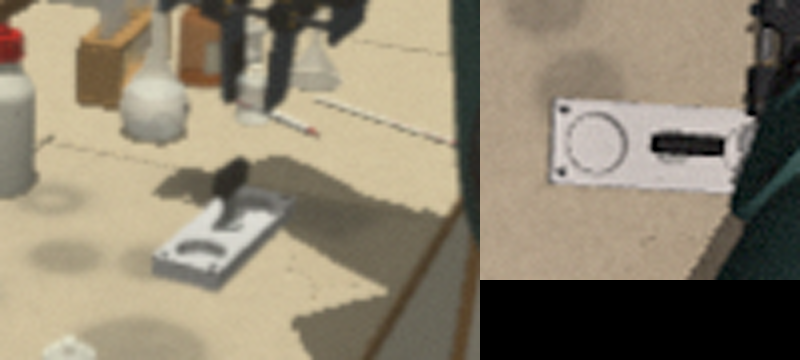

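The left crop shows the small bottle held upright at (252,90), with the carrier standing undisturbed below it; the right crop shows the carrier partly hidden. I'll refine the bore location from the plate edges before lowering.

```bash
cp top.npz top2.npz
python3 - <<'E'
from h import *
for n in('top','side'):
  K,k,V=cam(n);print(n,-V[:3,:3].T@V[:3,3])
# take fresh unobstructed-ish side + average; rectify plate plane z=19 into world-grid (0.5mm) from pictures
q=np.load('top.npz')['p']
c=np.array([465.5,-271.5]);ang=np.deg2rad(-3.6);ey=np.array([-np.sin(ang),np.cos(ang)]);ex=np.array([np.cos(ang),np.sin(ang)])
p=np.load('side.npz')['p']
def prof(n,img,along,a0,a1,offs):
  g=cv2.cvtColor(img,cv2.COLOR_RGB2GRAY).astype(np.float32)
  s=np.arange(a0,a1,2.)
  out=[]
  for o in offs:
    W=[np.r_[c+(ey*t+ex*o if along=='y' else ex*t+ey*o),19] for t in s]
    uv=proj(n,W).astype(np.float32); out.append(cv2.remap(g,uv[:,:1],uv[:,1:],1)[:,0])
  return s,np.mean(out,0)
for n,img in(('top',q),('side',p)):
  for al,a0,a1,of in(('y',76,104,(-24,-26,-12,0,12,24)),('y',-102,-76,(-24,0,24)),('x',20,44,(80,83,33,30)),('x',-44,-20,(80,83,33,30)),('y',28,40,(0,-3,3)),('y',70,84,(0,-3,3))):
    s,v=prof(n,img,al,a0,a1,of); print(n,al,' '.join(f'{a:.0f}:{b:.0f}' for a,b in zip(s,v)))
E
```

```text
top [ 405.77746784   12.54607707 1303.76834456]
side [ 63.6193288  958.42939788 644.30975106]
top y 76:175 78:165 80:159 82:172 84:184 86:166 88:134 90:124 92:140 94:153 96:156 98:157 100:158 102:159
top y -102:44 -100:43 -98:42 -96:41 -94:42 -92:41 -90:34 -88:26 -86:23 -84:28 -82:26 -80:28 -78:35
top x 20:184 22:160 24:147 26:167 28:178 30:172 32:145 34:140 36:138 38:139 40:140 42:140
top x -44:161 -42:161 -40:162 -38:161 -36:159 -34:158 -32:158 -30:168 -28:180 -26:189 -24:160 -22:151
top y 28:192 30:185 32:161 34:128 36:148 38:172
top y 70:199 72:199 74:186 76:181 78:183 80:196 82:202
side y 76:185 78:181 80:178 82:172 84:163 86:151 88:138 90:128 92:121 94:119 96:118 98:118 100:119 102:120
side y -102:90 -100:89 -98:88 -96:87 -94:88 -92:89 -90:89 -88:89 -86:89 -84:89 -82:92 -80:94 -78:95
side x 20:185 22:185 24:187 26:190 28:193 30:188 32:183 34:178 36:175 38:176 40:176 42:176
side x -44:136 -42:116 -40:101 -38:99 -36:104 -34:118 -32:140 -30:165 -28:178 -26:178 -24:177 -22:180
side y 28:198 30:190 32:180 34:168 36:155 38:142
side y 70:200 72:206 74:209 76:207 78:203 80:198 82:190
```

>>> apply_moves(plan=[[[-0.23, 0, 0], 0, 25], [[-0.2, 0.02, 0.2], 0, 25], [[0, 0, 0.5], 0, 25], [[0, 0, 0.5], 0, 25], [[0, 0, 0.5], 0, 25], [[0, 0, 0.5], 0, 25], [[0, 0, 0.3], 0, 25], [[0, 0, 0.2], 0, 25], [[0, 0, 0], 0, 25], [[0, 0, 0], 0, 25], [[0, 0, 0], 0, 25], [[0, 0, 0], 0, 25]])

```text
t: 9.55
tcp_pos: [463.6, -329.8, 41.3]
eef_rot: [[0.064, 0.998, 0.001], [0.998, -0.064, -0.001], [-0.001, 0.001, -1.0]]
contact_force: [0.2, 0.3, -0.8]
finger_gap: 30.3
gripper_force: 30.0
```

Run:
```python
from h import *
p,d=snap('side')
a=cv2.resize(p[145:200,340:410],None,fx=10,fy=10,interpolation=2)
cv2.imwrite('pics/g3.png',a[...,::-1]);s=readout.sense();print(s['tcp_pos'],s['finger_gap'],s['contact_force'])
```

```text
[ 463.57379882 -329.73403201   41.22791581] 31.17879126210832 [-0.1708403  -0.80805666  0.03807466]
```

View pics/g3.png

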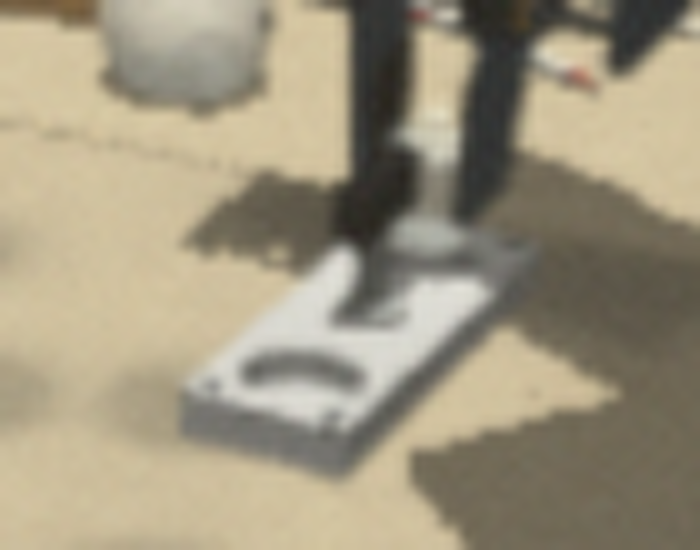

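The picture shows the bottle at (425,200) hanging just over the small bore at (430,255), well aligned. Lowering it gently.

>>> apply_moves(plan=[[[0.04, 0, 0.05], 0, 25], [[0, 0, 0.1], 0, 25], [[0, 0, 0.1], 0, 25], [[0, 0, 0.05], 0, 25], [[0, 0, 0], 0, 25], [[0, 0, 0], 0, 25]])

```text
t: 10.1
tcp_pos: [463.2, -328.3, 31.4]
eef_rot: [[0.064, 0.998, -0.0], [0.998, -0.064, -0.0], [-0.0, -0.0, -1.0]]
contact_force: [-0.6, -1.0, 0.1]
finger_gap: 31.1
gripper_force: 30.0
```

>>> apply_moves(plan=[[[0, 0, 0.1], 0, 25], [[0, 0, 0.1], 0, 25], [[0, 0, 0.05], 0, 25], [[0, 0, 0.03], 0, 25], [[0, 0, 0.02], 0, 25], [[0, 0, 0], 0, 25], [[0, 0, 0], 0, 25]])

```text
t: 10.68
tcp_pos: [463.2, -328.2, 22.5]
eef_rot: [[0.064, 0.998, -0.0], [0.998, -0.064, 0.0], [0.0, -0.0, -1.0]]
contact_force: [0.2, -0.3, -1.0]
finger_gap: 31.4
gripper_force: 30.0
```

>>> apply_moves(plan=[[[0, 0, 0.02], 0, 25], [[0, 0, 0], 0, 36], [[0, 0, 0], 0, 60], [[0, 0, 0], 0, 70], [[0, 0, 0], 0, 70], [[0, 0, 0], 0, 70], [[0, 0, 0], 0, 70], [[0, 0, -0.3], 0, 70], [[0, 0, -0.6], 0, 70], [[0, 0, -0.8], 0, 80], [[0, 0, -0.8], 0, 91], [[0, 0, -0.8], 0, 91]])

```text
t: 11.68
tcp_pos: [463.1, -328.1, 122.6]
eef_rot: [[0.064, 0.998, -0.0], [0.998, -0.064, 0.0], [0.0, -0.0, -1.0]]
contact_force: [-0.0, -0.0, 0.2]
finger_gap: 86.9
gripper_force: 0.0
```

>>> apply_moves(plan=[[[0.5, 0, 0], 0, 91], [[0.9, 0, 0], 0, 91], [[0.9, 0, 0], 0, 91], [[0.9, -0.1, 0], 0, 91], [[0.9, -0.1, 0], 0, 91], [[0.9, 0, 0], 0, 91], [[0.9, 0, 0], 0, 91], [[0.9, 0, 0], 0, 91], [[0.9, 0, 0], 0, 91], [[0.9, 0, 0], 0, 91], [[0.9, 0, 0], 0, 91], [[0.9, 0, 0], 0, 91]])

```text
t: 12.68
tcp_pos: [476.8, -14.9, 121.2]
eef_rot: [[0.064, 0.998, 0.0], [0.998, -0.064, 0.0], [0.0, 0.0, -1.0]]
contact_force: [1.1, -0.7, 0.0]
finger_gap: 91.1
gripper_force: 0.0
```

>>> apply_moves(plan=[[[0.9, -0.06, 0], 0, 91], [[0.6, 0, 0], 0, 91], [[0.28, 0, 0], 0, 91], [[0, 0, 0], 0, 91], [[0, 0, 0], 0, 91]])

```text
t: 13.1
tcp_pos: [478.6, 36.8, 121.0]
eef_rot: [[0.063, 0.998, -0.0], [0.998, -0.063, -0.0], [-0.0, -0.0, -1.0]]
contact_force: [0.3, 0.5, -0.4]
finger_gap: 91.4
gripper_force: 0.0
```

Run:
```python
from h import *
p,d=snap('side');C=cloud('side',d);t=readout.sense()['tcp_pos'];print(t)
print(disc(C,(478,37),28,10,56))
# small bottle in carrier: points near the bore
for z in((24,42),(42,48),(48,64)): print(z,disc(C,(463,-328),24,*z))
cv2.imwrite('pics/g4.png',cv2.resize(p[140:240,310:420],None,fx=5,fy=5,interpolation=2)[...,::-1])
```

```text
[478.62153918  36.34232839 120.95838666]
(np.int64(193), array([471.6,  46.7], dtype=float32), array([475.6,  38.4], dtype=float32), array([38.1, 41.2], dtype=float32), ((474.51007080078125, 38.90693283081055), 21.335289001464844))
(24, 42) (np.int64(36), array([ 456.4, -315.8], dtype=float32), array([ 457.9, -325.9], dtype=float32), array([23.4, 40.2], dtype=float32), ((459.1545104980469, -325.90771484375), 20.107683181762695))
(42, 48) (np.int64(16), array([ 454.7, -321.4], dtype=float32), array([ 454.2, -322.5], dtype=float32), array([18.3, 30.1], dtype=float32), ((456.44854736328125, -322.5078125), 15.415046691894531))
(48, 64) (np.int64(8), array([ 460.8, -325.6], dtype=float32), array([ 461.1, -326.7], dtype=float32), array([ 9.2, 12. ], dtype=float32), ((460.2841796875, -326.6032409667969), 6.22942590713501))
```

View pics/g4.png

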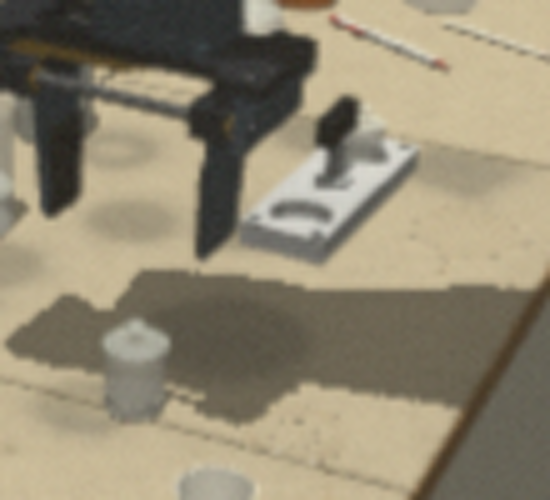

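The small bottle stands upright in its bore at (365,135) and the large bottle is at (135,365), under the open fingers. Descending to grip it.

>>> apply_moves(plan=[[[0.02, 0, 0.5], 0, 91], [[0, 0, 0.6], 0, 91], [[0, 0, 0.6], 0, 91], [[0, 0, 0.6], 0, 91], [[0, 0, 0.5], 0, 91], [[0, 0, 0.4], 0, 91], [[0, 0, 0.2], 0, 91], [[0, 0, 0], 0, 91], [[0, 0, 0], 0, 60], [[0, 0, 0], 0, 30], [[0, 0, 0], 0, 30], [[0, 0, 0], 0, 30]])

```text
t: 14.15
tcp_pos: [479.2, 37.4, 19.6]
eef_rot: [[0.064, 0.998, 0.001], [0.998, -0.064, 0.0], [0.0, 0.001, -1.0]]
contact_force: [0.1, -0.3, -0.4]
finger_gap: 66.9
gripper_force: 0.0
```

>>> apply_moves(plan=[[[0, 0, 0], 0, 30], [[0, 0, 0], 0, 30], [[0, 0, 0], 0, 30], [[0, 0, 0], 0, 30], [[0, 0, 0], 0, 30], [[0, 0, 0], 0, 30]])

```text
t: 14.65
tcp_pos: [478.8, 37.5, 19.0]
eef_rot: [[0.064, 0.998, -0.0], [0.998, -0.064, 0.0], [0.0, -0.0, -1.0]]
contact_force: [-1.4, 0.5, 2.6]
finger_gap: 37.3
gripper_force: 30.0
```

>>> apply_moves(plan=[[[0, 0, -0.2], 0, 30], [[0, 0, -0.5], 0, 30], [[0, 0, -0.6], 0, 30], [[0, 0, -0.6], 0, 30], [[-0.2, 0, -0.6], 0, 30], [[-0.5, 0, -0.6], 0, 30], [[-0.8, 0, -0.3], 0, 30], [[-0.8, 0.1, 0], 0, 30], [[-0.8, 0.1, 0], 0, 30], [[-0.8, 0.06, 0], 0, 30], [[-0.8, 0, 0], 0, 30], [[-0.8, 0, 0], 0, 30]])

```text
t: 15.65
tcp_pos: [475.9, -128.8, 121.4]
eef_rot: [[0.064, 0.998, 0.0], [0.998, -0.064, -0.0], [-0.0, 0.0, -1.0]]
contact_force: [0.5, -0.1, -0.9]
finger_gap: 37.2
gripper_force: 30.0
```

>>> apply_moves(plan=[[[-0.8, 0, 0], 0, 30], [[-0.8, 0, 0], 0, 30], [[-0.8, 0, 0], 0, 30], [[-0.4, 0, 0], 0, 30], [[-0.16, 0, 0], 0, 30], [[0, 0, 0.3], 0, 30], [[0, 0, 0.5], 0, 30], [[0, 0, 0.5], 0, 30], [[0, 0, 0.5], 0, 30], [[0, 0, 0.3], 0, 30], [[0, 0, 0], 0, 30], [[0, 0, 0], 0, 30]])

```text
t: 16.65
tcp_pos: [470.2, -215.5, 57.6]
eef_rot: [[0.063, 0.998, -0.001], [0.998, -0.063, 0.001], [0.001, -0.001, -1.0]]
contact_force: [0.5, 1.0, 0.3]
finger_gap: 37.2
gripper_force: 30.0
```

>>> apply_moves(plan=[[[-0.02, 0, 0.2], 0, 30], [[0, 0, 0.2], 0, 30], [[0, 0, 0.1], 0, 30], [[0, 0, 0.06], 0, 30], [[0, 0, 0], 0, 30], [[0, 0, 0], 0, 30]])

```text
t: 17.15
tcp_pos: [470.4, -216.9, 41.2]
eef_rot: [[0.064, 0.998, -0.0], [0.998, -0.064, 0.0], [0.0, -0.0, -1.0]]
contact_force: [0.5, 0.1, -0.0]
finger_gap: 37.3
gripper_force: 30.0
```

Run:
```python
from h import *
p,d=snap('side')
a=cv2.resize(p[135:205,330:410],None,fx=8,fy=8,interpolation=2)
cv2.imwrite('pics/g5.png',a[...,::-1]);s=readout.sense();print(s['tcp_pos'],s['finger_gap'],s['contact_force'])
```

```text
[ 470.44088201 -216.94337142   41.25211395] 37.14734731462802 [ 1.31962033 -0.56305982 -1.1191555 ]
```

View pics/g5.png

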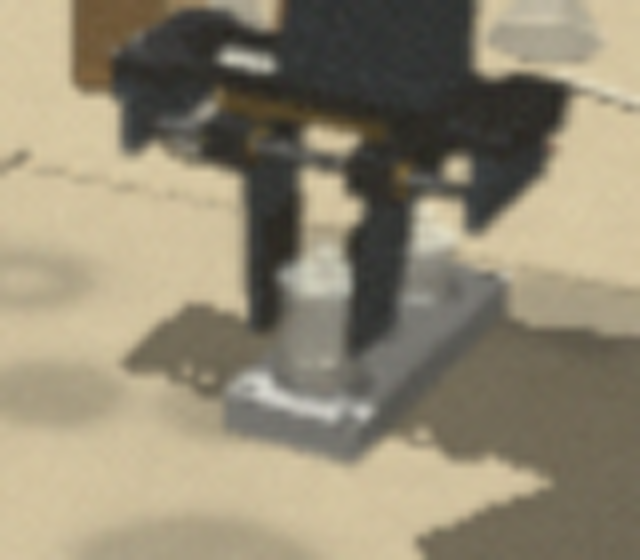

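The large bottle is at (318,330), centred over its bore; the small one stands in its bore at (430,260). Lowering now.

>>> apply_moves(plan=[[[0.01, 0, 0.05], 0, 30], [[0, 0, 0.1], 0, 30], [[0, 0, 0.1], 0, 30], [[0, 0, 0.05], 0, 30], [[0, 0, 0], 0, 30], [[0, 0, 0], 0, 30]])

```text
t: 17.7
tcp_pos: [470.3, -216.5, 32.0]
eef_rot: [[0.064, 0.998, -0.0], [0.998, -0.064, 0.0], [0.0, -0.0, -1.0]]
contact_force: [-0.1, -0.9, -0.7]
finger_gap: 37.5
gripper_force: 30.0
```

Bottom at 13 mm, below the mouth, with no contact force: it is in the bore. The floor comes at TCP ≈ 24.

>>> apply_moves(plan=[[[0, 0, 0.1], 0, 30], [[0, 0, 0.08], 0, 30], [[0, 0, 0.05], 0, 30], [[0, 0, 0.02], 0, 30], [[0, 0, 0.02], 0, 30], [[0, 0, 0], 0, 30], [[0, 0, 0], 0, 30]])

```text
t: 18.28
tcp_pos: [470.4, -216.6, 24.1]
eef_rot: [[0.064, 0.998, 0.0], [0.998, -0.064, -0.0], [-0.0, 0.0, -1.0]]
contact_force: [-0.6, -1.0, -0.8]
finger_gap: 37.5
gripper_force: 30.0
```

>>> apply_moves(plan=[[[0, 0, 0.01], 0, 30], [[0, 0, 0], 0, 42], [[0, 0, 0], 0, 60], [[0, 0, 0], 0, 75], [[0, 0, 0], 0, 75], [[0, 0, 0], 0, 75], [[0, 0, 0], 0, 75], [[0, 0, -0.3], 0, 75], [[0, 0, -0.6], 0, 75], [[0, 0, -0.8], 0, 75], [[0, 0, -0.8], 0, 75], [[0, 0, -0.8], 0, 75]])

```text
t: 19.28
tcp_pos: [470.2, -216.5, 124.3]
eef_rot: [[0.064, 0.998, -0.0], [0.998, -0.064, 0.0], [0.0, -0.0, -1.0]]
contact_force: [-0.0, -1.1, -0.5]
finger_gap: 75.1
gripper_force: 0.0
```

>>> apply_moves(plan=[[[-0.4, 0, 0], 0, 75], [[-0.8, 0, 0], 0, 75], [[-0.5, 0, 0], 0, 75], [[-0.16, 0, 0], 0, 75], [[0, 0, 0], 0, 75], [[0, 0, 0], 0, 75]])

```text
t: 19.78
tcp_pos: [466.4, -272.0, 122.2]
eef_rot: [[0.064, 0.998, -0.001], [0.998, -0.064, 0.001], [0.001, -0.001, -1.0]]
contact_force: [0.6, -0.8, -0.7]
finger_gap: 75.2
gripper_force: 0.0
```

Run:
```python
from h import *
p,d=snap('side');C=cloud('side',d);s=readout.sense();print(s['tcp_pos'],s['eef_rot'])
print('knobL',disc(C,(470,-216),20,53,68),'knobS',disc(C,(463,-328),20,48,66))
print('handle',disc(C,(466,-272),29,56,82))
cv2.imwrite('pics/g6.png',cv2.resize(p[130:205,330:410],None,fx=7,fy=7,interpolation=2)[...,::-1])
```

```text
[ 466.46893752 -271.73095122  122.27178876] [[ 6.39089858e-02  9.97955363e-01 -8.56811872e-04]
 [ 9.97955535e-01 -6.39084117e-02  6.81462606e-04]
 [ 6.25311777e-04 -8.98611734e-04 -9.99999401e-01]]
knobL (np.int64(10), array([ 468.5, -214.5], dtype=float32), array([ 469.2, -214.3], dtype=float32), array([ 8.6, 11.7], dtype=float32), ((469.17120361328125, -214.34005737304688), 6.209291458129883)) knobS (np.int64(8), array([ 460.4, -324.4], dtype=float32), array([ 460.1, -324. ], dtype=float32), array([9.4, 8.2], dtype=float32), ((460.05126953125, -324.2884216308594), 5.366359233856201))
handle (np.int64(62), array([ 461.4, -265. ], dtype=float32), array([ 463.1, -269.6], dtype=float32), array([17.4, 50.2], dtype=float32), ((464.52001953125, -269.6480407714844), 25.19127655029297))
```

View pics/g6.png

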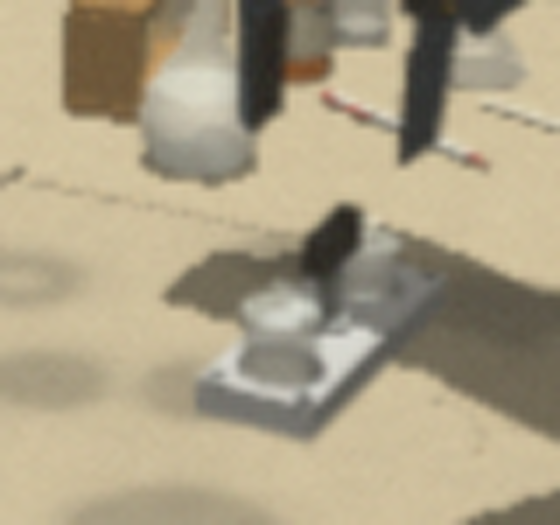

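Both bottles stand seated, the large at (280,335) and the small at (370,265). Next I'll go down on the handle and grip it.

>>> apply_moves(plan=[[[-0.02, 0, 0.4], 0, 75], [[0, 0, 0.6], 0, 75], [[0, 0, 0.6], 0, 75], [[0, 0, 0.5], 0, 75], [[0, 0, 0.3], 0, 60], [[0, 0, 0.12], 0, 45], [[0, 0, 0], 0, 35], [[0, 0, 0], 0, 28], [[0, 0, 0], 0, 22], [[0, 0, 0], 0, 18], [[0, 0, 0], 0, 14], [[0, 0, 0], 0, 10]])

```text
t: 20.83
tcp_pos: [467.0, -273.0, 47.6]
eef_rot: [[0.064, 0.998, 0.001], [0.998, -0.064, -0.0], [-0.0, 0.001, -1.0]]
contact_force: [-0.3, -0.1, -0.6]
finger_gap: 24.6
gripper_force: 0.0
```

>>> apply_moves(plan=[[[0, 0, 0], 0, 5], [[0, 0, 0], 0, 5], [[0, 0, 0], 0, 5], [[0, 0, 0], 0, 5], [[0, 0, 0], 0, 5], [[0, 0, 0], 0, 5]])

```text
t: 21.33
tcp_pos: [466.7, -272.8, 47.2]
eef_rot: [[0.063, 0.998, -0.0], [0.998, -0.063, 0.0], [0.0, -0.0, -1.0]]
contact_force: [-4.2, 0.7, 6.0]
finger_gap: 14.1
gripper_force: 30.0
```

>>> apply_moves(plan=[[[0, 0, -0.05], 0, 5], [[0, 0, -0.1], 0, 5], [[0, 0, -0.2], 0, 5], [[0, 0, -0.3], 0, 5], [[0, 0, -0.4], 0, 5], [[0, 0, -0.5], 0, 5], [[0, 0, -0.5], 0, 5], [[0, 0, -0.5], 0, 5], [[0, 0, -0.4], 0, 5], [[0, 0, -0.2], 0, 5], [[0, 0, -0.1], 0, 5], [[0, 0, -0.05], 0, 5]])

```text
t: 22.33
tcp_pos: [466.8, -272.9, 146.6]
eef_rot: [[0.064, 0.998, 0.0], [0.998, -0.064, -0.0], [-0.0, 0.0, -1.0]]
contact_force: [0.5, -0.7, -5.4]
finger_gap: 13.5
gripper_force: 30.0
```

>>> apply_moves(plan=[[[0, 0, 0], 0, 5], [[0, 0, 0], 0, 5], [[0, 0, 0], 0, 5], [[0, 0, 0], 0, 5], [[0, 0, 0], 0, 5], [[0, 0, 0], 0, 5], [[0, 0, 0], 0, 5], [[0, 0, 0], 0, 5], [[0, 0, 0], 0, 5], [[0, 0, 0], 0, 5], [[0, 0, 0], 0, 5], [[0, 0, 0], 0, 5]])

```text
t: 23.33
tcp_pos: [466.8, -272.9, 146.1]
eef_rot: [[0.064, 0.998, -0.0], [0.998, -0.064, 0.0], [0.0, -0.0, -1.0]]
contact_force: [0.9, 0.5, -5.1]
finger_gap: 13.9
gripper_force: 30.0
```

Run:
```python
from h import *
p,d=snap('side');s=readout.sense();print(s['tcp_pos'],s['contact_force'],s['gripper_force'])
C=cloud('side',d)
print('knobL',disc(C,(470,-216),20,150,175),'knobS',disc(C,(463,-328),22,146,175))
cv2.imwrite('pics/g7.png',cv2.resize(p[90:205,320:420],None,fx=5,fy=5,interpolation=2)[...,::-1])
```

```text
[ 466.79581168 -272.85416431  146.15146506] [ 0.88127511 -0.5292377  -4.36577568] 29.999206066131592
knobL (np.int64(28), array([ 471.9, -214.1], dtype=float32), array([ 473.8, -214.2], dtype=float32), array([30.4, 29.1], dtype=float32), ((470.9227600097656, -214.06529235839844), 18.74051856994629)) knobS (np.int64(2), array([ 458.2, -327.2], dtype=float32), array([ 458.2, -327.2], dtype=float32), array([1.8, 4.7], dtype=float32), ((458.21630859375, -327.19232177734375), 2.4962432384490967))
```

View pics/g7.png

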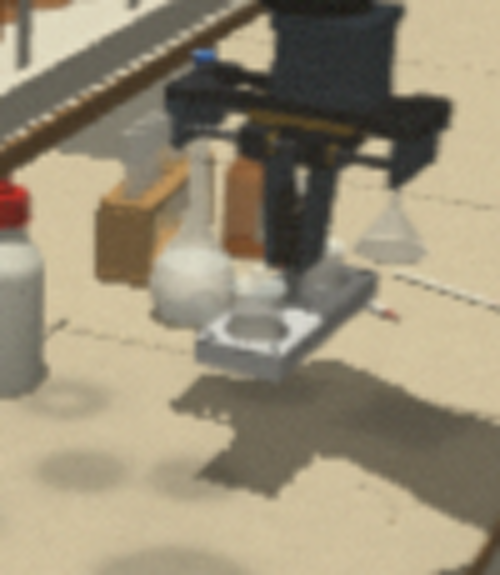

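The carrier hangs level in the gripper at (290,320), with the large bottle at (255,305) and the small one at (325,275), both in their bores. It is still, and the measured weight is about 5 N as expected. Handing in.

```bash
python3 -c "
from workcell import ticket
print(ticket.job_done())"
```

```text
the job is handed in; nothing more can be done
None
```

Both bottles are seated in their own bores, and the carrier is held level and still by its T-handle about 10 cm above the bench. The job is handed in; no verdict was returned.

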